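# Open the locked nozzle tray on the paint-shop counter

### The arm

A 6-joint arm with a two-finger parallel gripper is mounted at the origin on the work surface. World frame = base frame: x ahead of the robot, y to its left, z up, the work surface at z = 0. Lengths are in m, angles in rad, forces in N, time in s.
With the tool pointing down it reaches from about 0.25 to 0.775 m from the base axis. Payload 4 kg.
Tool frame: the origin (TCP) lies at the very end of the fingers, on their centre line; the grasp point (between the pads) lies 19 mm behind it (robot.pinch_z is the distance from the TCP to the grasp point, in m); z points along the fingers, y is the line along which they close (so a half turn about z gives the same grasp; the last joint's range is limited). The gripper opens to 94 mm and grips with 3 to 60 N. Pads are 16 mm wide; open, the fingers measure 119 mm over their backs; the gripper's body (75 mm by 177 mm) begins 78 mm behind the grasp point.
Start: joints at [-1.409, 0.087, 1.371, -0, 1.684, -0.103], TCP at [0.144, -0.531, 0.206] pointing down, gripper open.
Joint ranges: [-3.1, 3.1], [-0.76, 2.03], [0.27, 2.55], [-1.08, 4.22], [0.17, 2.65], [-2.57, 2.57]. Speed limits (rad/s): [2.79, 2.79, 3.14, 3.14, 3.14, 3.14].

### API

Orientations are given as [roll, pitch, yaw] about the fixed x, y, z axes, in that order (R = Rz(yaw) Ry(pitch) Rx(roll)).
In Python, from bench import robot gives the robot as it stands.
- The arm moves only by the tool arm_command, never from a script. Its argument "targets" is one flat list of numbers, 7 for each row, row after row: the turn, a rotation vector about the tool's x, y, z in degrees, then the shift along the tool's x, y, z in mm, then the closure, from -1 (fully open) to 1 (shut). In form: [ax, ay, az, x, y, z, hand, ax, ay, az, x, y, z, hand, ...]. A call has 1 to 20 rows; each row is the pose to reach, as a shift and turn from the pose commanded when the call began, along the tool's axes at that moment; what a row does not reach only later rows make up. A row lasts 1/10 s, in which the tool goes at most 50 mm and 8.59 degrees, less where a joint would pass 70% of its speed; a pose out of reach is approached as far as the arm can. A call with a gripper value outside its range is refused whole. The fingers move at their own pace and stop on an object; the grip force is fixed at half the most. Time passes only in rows, so rows that repeat a pose let the fingers close. It gives the time, the measured TCP pose, the force, the opening and the grip force at its end, in the units of the state.
- robot.get_obs(): the state, without advancing time (a new reading comes with each control period).
- robot.snapshot(name): name is "side" or "top"; returns a dict with "color" (400x640x3 uint8, red, green, blue), "range_z" (400x640 float32, m along the optical axis (not along the pixel's ray), 0 where there is no reading), "fx", "fy", "cx", "cy" (pixels), "T" (4x4, takes a point from camera to world coordinates). Camera axes: x right, y down, z forward; pixel columns grow to the right and rows downward; lengths in m; the calibration is good to about 2 mm. A picture is of the moment at which its call begins.
- robot.close_job(): hands the job in; it is judged then, once.
The state is a dict: "time": time; "joint_positions": joint angles; "qvel": joint speeds; "joint_torque": joint torques, N m; "tool_pos": TCP position; "ee_rot": TCP orientation; "wrist_force": force on the tool from outside, world axes, zero at the start; "wrist_torque": the same for the moment, N m; "width": finger opening in m; "finger_force": force on a finger pad.
Only numpy, scipy, OpenCV 4.12 (cv2) and the standard library are available. Lean on these libraries where they do the work, as an engineer would, in place of code of your own. Each camera call takes 0.05 s, during which the arm holds its last target. There are 200 camera calls.

### The job

The blue nozzle tray on the counter is locked shut by a red spring catch that stands up through a window in its sliding aluminium lid. With a fingertip press the catch all the way down and, keeping it down, push the lid along its rails towards the tray's empty end, so that the lid slides over the catch, until the lid is fully open and the catch springs up by itself in the lid's other window; then come away. Only press and push: lift nothing, and leave the spray cans, the loose cap and the roll of tape where they are.

Things in the scene. Friction and masses are not known exactly. Their poses are not given: they have to be found in the camera images.
- tray: blue nozzle tray fixed to the counter, 140 (x) by 370 (y) by 55 mm high. Origin: centre of its underside, on the counter; z up. Its +y axis is the way the lid opens, towards the empty end; the six nozzles lie at the -y end. Under the lid a trough 88 mm wide is open down to a deck 26 mm above the counter: a fingertip put through a lid window can travel along it to y = +171 mm, the end wall
- lid: sliding aluminium lid, 104 (x) by 263 (y) by 6 mm, axes as the tray's. Origin: centre of its underside, 44 mm above the counter. In the tray's frame it starts at y = -46.5 mm (shut, 2 mm play) and is stopped by the end wall at y = +40 mm (open). Slides with a few N on ledges, under lips (94 mm clear between them). It has two windows with a 25 mm bar between
- window1 (a point): centre, at the lid's top (50 mm above the counter), of the lid window in which the catch stands at the start: an opening 56 (x) by 60 (y) mm with yellow side borders. A finger standing in it on the catch can push its +y edge to open the lid
- window2 (a point): centre, at the lid's top, of the lid's other window, the same size, 85 mm to -y of the first. When the lid is open this window is over the catch, which then springs up in it
- catch (a joint): travel of the red spring catch in m: 0 when fully up (locked), 0.022 when pressed down to its stop. Force to press: about 2 N at the start, 5.5 N at the stop. From 0.017 down its top is below the lid's underside and the lid can slide over it; released, it springs up
- catch_top (a point): centre of the flat top of the red catch, a block 36 (x) by 52 (y) mm that moves only straight up and down, at x = 0, y = +35 mm in the tray's frame; 60 mm above the counter when up (10 mm above the lid's top), 38 mm when fully down
- can_yellow: loose spray can with yellow cap, 65 mm diameter, 197 mm high, origin at the centre of its underside; leave alone
- can_green: the same with green cap; leave alone
- can_orange: the same with orange cap; leave alone
- cap: loose blue spray-can cap, 62 mm diameter, 42 mm high, origin at the centre of its underside; leave alone
- tape: loose yellow roll of tape lying flat, 90 mm diameter, 25 mm high, origin at the centre of its underside; leave alone

How it is judged:
By the outcome, as a careful person would: the job done as asked, in the order asked, and still so for the second after the job is handed in, with the robot touching nothing.
It also fails if it takes over 34 s, if anything falls off the work surface, if the arm or the gripper's body presses on something with over 40 N, if the wrist force passes 120 N, or if a joint passes its speed limit or range.

## Working session

There is one attempt and no reset: what is moved stays moved. The work goes in short steps, Python scripts to look and compute and a tool call to move; the robot and the scene stay as the last step left them, time stands still between calls to the robot, and variables do not carry over. Pictures are saved under pics/ and viewed, at most 10 in all, crops included, and the job is handed in when it is done.

Besides the shell and the picture viewer there is one more tool, called after ">>>" in YAML: its name, and indented under it one key for each argument. arm_command: Moves the arm, as the interface text tells. Its arguments: {"type":"object","properties":{"targets":{"type":"array"}},"required":["targets"]}

```bash
mkdir -p pics
python3 - <<'E'
from bench import robot
import cv2,numpy as np,pickle
S={n:robot.snapshot(n) for n in("top","side")}
pickle.dump(S,open('s.pkl','wb'))
for n in S: cv2.imwrite(f'pics/{n}0.png',S[n]["color"][:,:,::-1])
o=robot.get_obs();print(o["tool_pos"],o["ee_rot"],o["time"],o["width"],o["wrist_force"])
E
```

```text
[ 0.14385372 -0.53034934  0.20443706] [-3.13963952e+00 -2.02767603e-04  2.64804158e-01] 0.1 0.09426980451448398 [-0.09183422 -0.08026363 -0.51236294]
```

View pics/top0.png

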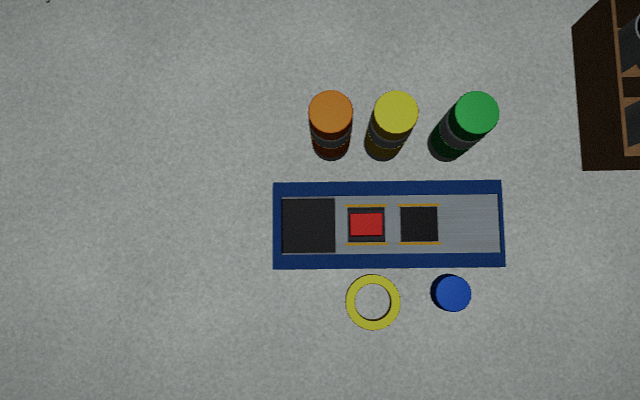

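View pics/side0.png

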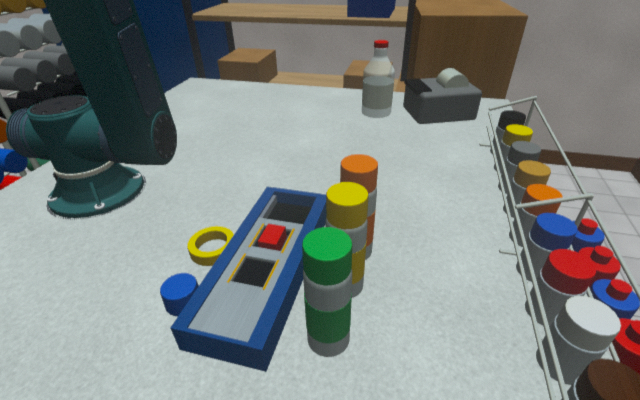

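The top view shows the tray from (273,183) to (505,267). Its empty end is at the left, the red catch at (366,224) and window2 at (419,224). The cans are above the tray in the image; the tape (373,302) and cap (451,293) are below it.

```bash
cat > h.py <<'E'
import numpy as np,cv2
def w(s,u,v,z=None):
    d=np.array([(u-s["cx"])/s["fx"],(v-s["cy"])/s["fy"],1.]);T=s["T"]
    if z is None: k=np.median(s["range_z"][int(v)-1:int(v)+2,int(u)-1:int(u)+2])
    else: k=(z-T[2,3])/(T[:3,:3]@d)[2]
    return T[:3,:3]@(d*k)+T[:3,3]
def cloud(s):
    v,u=np.mgrid[:400,:640];k=s["range_z"]
    P=np.stack([(u-s["cx"])/s["fx"]*k,(v-s["cy"])/s["fy"]*k,k],-1)
    return P@s["T"][:3,:3].T+s["T"][:3,3]
E
python3 - <<'E'
from h import *;import pickle
S=pickle.load(open('s.pkl','rb'));np.set_printoptions(precision=4,suppress=True)
for n in S:
    s=S[n];P=cloud(s);c=s["color"].astype(int);r,g,b=c[...,0],c[...,1],c[...,2];ok=s["range_z"]>0
    print(n,"cam",s["T"][:3,3])
    reg=np.zeros((400,640),bool)
    if n=="top":reg[170:280,260:515]=1
    else: reg[180:375,165:340]=1
    m=(r>150)&(g<60)&(b<60)&ok&reg
    m&=P[...,2]>np.median(P[m][:,2])-.004
    rc=cv2.minAreaRect(P[m][:,:2].astype(np.float32)*1000);print("catch",np.median(P[m],0),P[m].mean(0),rc)
    m=(b>70)&(r<50)&(b>g+30)&ok&reg&(abs(P[...,2]-.055)<.004)
    print("rim",m.sum(),cv2.minAreaRect(P[m][:,:2].astype(np.float32)*1000),np.median(P[m][:,2]))
s=S["top"]
for nm,(u,v) in dict(o=(330,110),y=(396,111),g=(477,112),cap=(451,293),tape=(350,302)).items(): print(nm,w(s,u,v))
for a in [(273,183),(501,180),(505,267),(273,269)]:print(w(s,*a,.055))
E
```

```text
top cam [ 0.4487 -0.0559  0.8848]
catch [ 0.5002 -0.1114  0.0594] [ 0.5002 -0.1114  0.0594] ((501.1195068359375, -111.61752319335938), (48.3206901550293, 33.8023567199707), 88.91963195800781)
rim 6892 ((500.42767333984375, -146.4720458984375), (368.81878662109375, 139.67056274414062), 89.59490966796875) 0.05428406879071401
side cam [ 0.7261 -0.5847  0.5037]
catch [ 0.503  -0.1156  0.0603] [ 0.5031 -0.1152  0.0603] ((502.7931823730469, -113.87141418457031), (33.82099151611328, 48.30290985107422), 1.113960862159729)
rim 3950 ((501.8514404296875, -151.20848083496094), (364.41583251953125, 140.91282653808594), 89.55384826660156) 0.05511243779317654
o [ 0.6484 -0.0574  0.1963]
y [ 0.6448 -0.1472  0.1971]
g [ 0.6414 -0.2574  0.1957]
cap [ 0.3885 -0.2454  0.0415]
tape [ 0.3755 -0.0843  0.024 ]
[0.5698 0.037  0.055 ]
[ 0.5674 -0.3312  0.055 ]
[ 0.4285 -0.3294  0.055 ]
[0.4317 0.0378 0.055 ]
```

>>> arm_command:
  targets: [0, 0, 0.4, 11, -8, 0, 1, 0, 0, 1.2, 34, -24, 0, 1, 0, 0, 2.3, 68, -48, 0, 1, 0, 0, 3.5, 103, -72, 4, 1, 0, 0, 4.7, 137, -95, 10, 1, 0, 0, 5.9, 171, -119, 16, 1, 0, 0, 7, 205, -143, 22, 1, 0, 0, 8.2, 240, -167, 28, 1, 0, 0, 9.4, 274, -191, 34, 1, 0, 0, 10.5, 308, -214, 40, 1, 0, 0, 11.7, 342, -238, 46, 1, 0, 0, 12.9, 376, -262, 52, 1, 0, 0, 14, 410, -286, 58, 1, 0, 0, 14.8, 433, -302, 64, 1, 0, 0, 15.3, 448, -312, 70, 1, 0, 0, 15.6, 456, -318, 76, 1, 0, 0, 15.6, 456, -318, 80, 1, 0, 0, 15.6, 456, -318, 84, 1, 0, 0, 15.6, 456, -318, 85, 1, 0, 0, 15.6, 456, -318, 85, 1]

```text
time: 2.1
tool_pos: [0.5003, -0.1054, 0.1205]
ee_rot: [3.141, 0.0, -0.009]
wrist_force: [-0.5, -1.2, 0.5]
width: 0.0002
finger_force: 0.0
```

Run:
```python
from bench import robot
import cv2,numpy as np
from h import *
for n in("top","side"):
    s=robot.snapshot(n)
    c=s["color"][:,:,::-1]
    if n=="side": cv2.imwrite('pics/side1.png',cv2.resize(c[130:380,130:400],None,fx=2.2,fy=2.2))
o=robot.get_obs();print(o["tool_pos"],o["ee_rot"],o["time"],o["width"],o["wrist_force"],o["joint_positions"])
```

```text
[ 0.50070693 -0.10527985  0.12086227] [ 3.14124224e+00 -6.61428798e-04 -8.69437873e-03] 2.2 0.0005180363021449849 [ 0.22819288 -0.0436019   0.07900544] [-3.18000369e-01  3.39255879e-02  1.59556363e+00 -1.32680035e-04
  1.51136673e+00  1.26149828e+00]
```

>>> arm_command:
  targets: [0, 0, 0, 0, 0, 10, 1, 0, 0, 0, 0, 0, 25, 1, 0, 0, 0, 0, 0, 40, 1, 0, 0, 0, 0, 0, 50, 1, 0, 0, 0, 0, 0, 56, 1, 0, 0, 0, 0, 0, 60, 1, 0, 0, 0, 0, 0, 63, 1, 0, 0, 0, 0, 0, 66, 1, 0, 0, 0, 0, 0, 69, 1, 0, 0, 0, 0, 0, 72, 1, 0, 0, 0, 0, 0, 75, 1, 0, 0, 0, 0, 0, 78, 1, 0, 0, 0, 0, 0, 80, 1, 0, 0, 0, 0, 0, 80, 1, 0, 0, 0, 0, 0, 80, 1]

```text
time: 3.7
tool_pos: [0.5011, -0.1047, 0.0407]
ee_rot: [3.141, -0.001, -0.008]
wrist_force: [-1.9, -0.3, 4.1]
width: 0.0006
finger_force: 2.1
```

Run:
```python
from bench import robot
import cv2,numpy as np
s=robot.snapshot("side")
cv2.imwrite('pics/side2.png',cv2.resize(s["color"][130:380,130:400,::-1],None,fx=2.2,fy=2.2))
o=robot.get_obs();print(o["tool_pos"],o["ee_rot"],o["time"],o["width"],o["wrist_force"])
```

```text
[ 0.50105272 -0.10473052  0.04076624] [ 3.14124720e+00 -5.51998597e-04 -7.48381491e-03] 3.75 0.00032467243235740283 [-1.57301099  0.04212201  3.26687811]
```

View pics/side2.png

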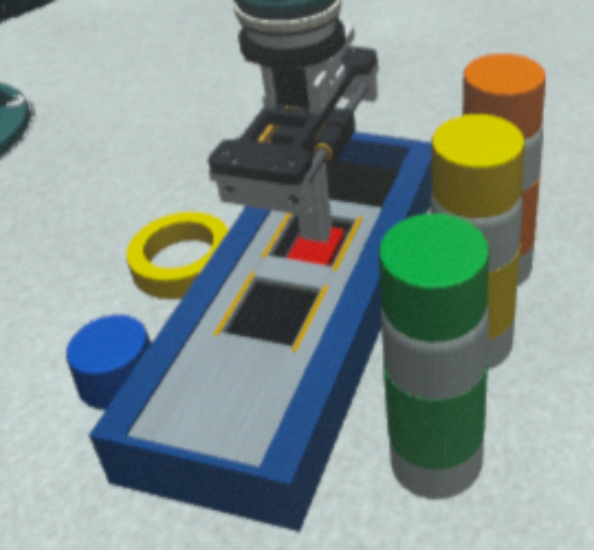

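The enlarged side view shows the closed fingertip at (315,235) in window1, with the catch pressed below the lid top. Next I'll press to the stop.

>>> arm_command:
  targets: [0, 0, 0, 0, 0, 1, 1, 0, 0, 0, 0, 0, 2, 1, 0, 0, 0, 0, 0, 3, 1, 0, 0, 0, 0, 0, 3, 1, 0, 0, 0, 0, 0, 3, 1]

```text
time: 4.25
tool_pos: [0.5011, -0.1047, 0.0382]
ee_rot: [3.141, -0.001, -0.007]
wrist_force: [-2.5, 0.3, 7.2]
width: 0.0002
finger_force: 3.7
```

>>> arm_command:
  targets: [0, 0, 0, 0, -2, 0, 1, 0, 0, 0, 0, -5, 0, 1, 0, 0, 0, 0, -8, 0, 1, 0, 0, 0, 0, -11, 0, 1, 0, 0, 0, 0, -14, 0, 1, 0, 0, 0, 0, -17, 0, 1, 0, 0, 0, 0, -20, 0, 1, 0, 0, 0, 0, -22, 0, 1, 0, 0, 0, 0, -22, 0, 1]

```text
time: 5.15
tool_pos: [0.5021, -0.085, 0.0383]
ee_rot: [3.136, -0.003, -0.008]
wrist_force: [-0.3, -6.4, 4.8]
width: 0.0003
finger_force: 3.6
```

```bash
cat > look.py <<'E'
from bench import robot
import cv2,sys,numpy as np
s=robot.snapshot("side")
cv2.imwrite(sys.argv[1],cv2.resize(s["color"][130:380,130:400,::-1],None,fx=2.2,fy=2.2))
o=robot.get_obs();print(o["tool_pos"],o["ee_rot"],o["time"],o["wrist_force"])
E
python3 look.py pics/side3.png
```

```text
[ 0.50208813 -0.08495533  0.0382692 ] [ 3.13650144e+00 -2.71333122e-03 -7.58888444e-03] 5.2 [ 0.26024189 -5.83562203  5.3674791 ]
```

View pics/side3.png

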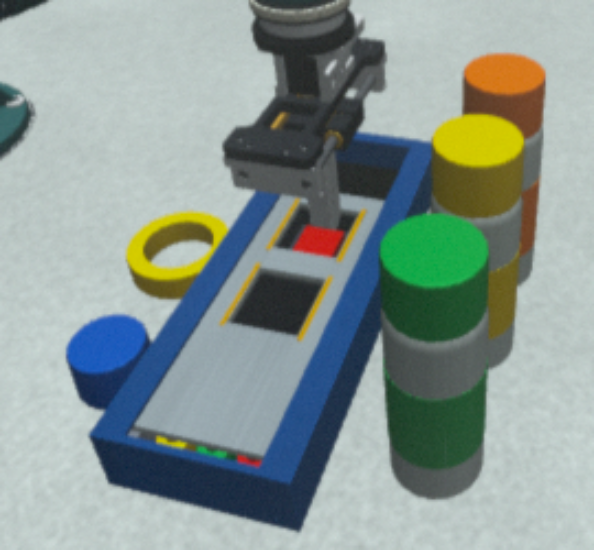

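The lid has slid about 12 mm: nozzles now show at (210,452), and the bar is over the catch edge at (320,255). I'll keep pushing.

>>> arm_command:
  targets: [0, 0, 0, 0, -3, 0, 1, 0, 0, 0, 0, -7, 0, 1, 0, 0, 0, 0, -11, 0, 1, 0, 0, 0, 0, -15, 0, 1, 0, 0, 0, 0, -19, 0, 1, 0, 0, 0, 0, -23, 0, 1, 0, 0, 0, 0, -27, 0, 1, 0, 0, 0, 0, -31, 0, 1, 0, 0, 0, 0, -35, 0, 1, 0, 0, 0, 0, -39, 0, 1, 0, 0, 0, 0, -43, 0, 1, 0, 0, 0, 0, -47, 0, 1, 0, 0, 0, 0, -51, 0, 1, 0, 0, 0, 0, -55, 0, 1, 0, 0, 0, 0, -59, 0, 1, 0, 0, 0, 0, -62, 0, 1, 0, 0, 0, 0, -65, 0, 1, 0, 0, 0, 0, -67, 0, 1, 0, 0, 0, 0, -68, 0, 1, 0, 0, 0, 0, -68, 0, 1]

```text
time: 7.2
tool_pos: [0.5019, -0.0159, 0.0376]
ee_rot: [3.139, -0.001, -0.007]
wrist_force: [0.7, -4.9, 3.5]
width: 0.0005
finger_force: 2.6
```

>>> arm_command:
  targets: [0, 0, 0, 0, -2, 0, 1, 0, 0, 0, 0, -4, 0, 1, 0, 0, 0, 0, -6, 0, 1, 0, 0, 0, 0, -8, 0, 1, 0, 0, 0, 0, -9, 0, 1, 0, 0, 0, 0, -9, 0, 1]

```text
time: 7.8
tool_pos: [0.5019, -0.0079, 0.0376]
ee_rot: [3.136, -0.001, -0.007]
wrist_force: [0.8, -8.5, 4.3]
width: 0.0009
finger_force: 3.9
```

```bash
python3 look.py pics/side4.png
```

```text
[ 0.50195313 -0.00794568  0.03762008] [ 3.13641621e+00 -9.39398178e-04 -7.51234900e-03] 7.85 [-0.1211459  -7.6455083   4.90971094]
```

View pics/side4.png

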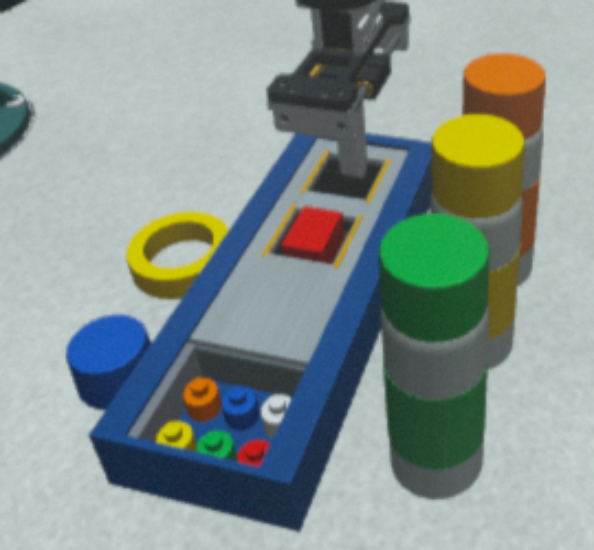

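The catch has popped up in window2 (315,230). One small extra push will confirm the end stop.

>>> arm_command:
  targets: [0, 0, 0, 0, -1.5, 0, 1, 0, 0, 0, 0, -3, 0, 1, 0, 0, 0, 0, -3, 0, 1, 0, 0, 0, 0, -3, 0, 1]

```text
time: 8.25
tool_pos: [0.502, -0.0079, 0.0377]
ee_rot: [3.131, -0.001, -0.008]
wrist_force: [-1.2, -13.4, 4.5]
width: 0.0004
finger_force: 7.2
```

It's at the end stop: no motion and rising force. Now I'll ease back from the edge and lift away.

>>> arm_command:
  targets: [0, 0, 0, 0, 3, 0, 1, 0, 0, 0, 0, 8, 0, 1, 0, 0, 0, 0, 14, 0, 1, 0, 0, 0, 0, 16, 0, 1, 0, 0, 0, 0, 16, -5, 1, 0, 0, 0, 0, 16, -15, 1, 0, 0, 0, 0, 16, -30, 1, 0, 0, 0, 0, 16, -55, 1, 0, 0, 0, 0, 16, -80, 1, 0, 0, 0, 0, 16, -110, 1, 0, 0, 0, 0, 16, -140, 1, 0, 0, 0, 0, 16, -165, 1, 0, 0, 0, 0, 16, -180, 1, 0, 0, 0, 0, 16, -180, 1, 0, 0, 0, 0, 16, -180, 1]

```text
time: 9.75
tool_pos: [0.5012, -0.0184, 0.2169]
ee_rot: [-3.141, 0.001, -0.007]
wrist_force: [0.1, 0.8, -0.8]
width: 0.0004
finger_force: 0.0
```

```bash
python3 look.py pics/side5.png
python3 - <<'E'
from bench import robot
from h import *
s=robot.snapshot("side");P=cloud(s);c=s["color"].astype(int)
m=(c[...,0]>150)&(c[...,1]<60)&(c[...,2]<60);reg=np.zeros_like(m);reg[200:260,240:310]=1;m&=reg&(s["range_z"]>0)
print(np.median(P[m],0),P[m][:,2].max())
E
```

```text
[ 0.5007594  -0.01839212  0.21597181] [-3.14124220e+00  2.54306547e-03 -7.32744617e-03] 9.8 [ 0.45418077 -0.97556503 -0.33699276]
[ 0.50298491 -0.11570091  0.06011382] 0.06203748379285712
```

View pics/side5.png

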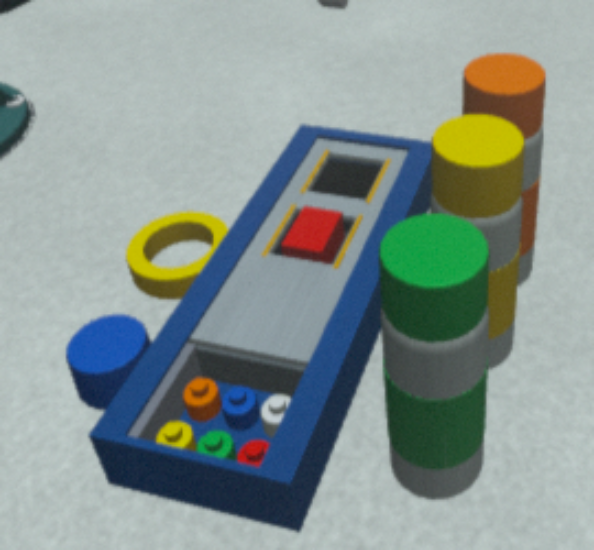

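The lid is fully open, with the catch up at 60 mm in window2 (315,230). The cans, cap and tape are where they were, and the arm is clear.

```bash
python3 -c "
from bench import robot
print(robot.close_job())"
```

```text
the job is handed in; nothing more can be done
None
```

The job is handed in: the lid is fully open against its end stop, the catch has sprung up in window2, the cans, cap and tape are unmoved, and the arm is clear, all in about 10 s.

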